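# Unstack the tubs onto their display trays

## Robot

A 6-joint arm with a two-finger parallel gripper is mounted at the origin on the work surface. World frame = base frame: x ahead of the robot, y to its left, z up, the work surface at z = 0. Lengths are in m, angles in degrees, forces in N, time in s.
With the tool pointing down it reaches from about 0.375 to 0.9 m from the base axis. Payload 3.1 kg.
Tool frame: the origin (TCP) lies on the centre line of the jaws, within the pads' length; the fingertips stand 14 mm ahead of it and the grasp point (between the pads) lies 5 mm behind it (bot.tips_ahead is the distance from the TCP to the fingertips, in m); z points along the fingers, y is the line along which they close (so a half turn about z gives the same grasp; the last joint's range is limited). The gripper opens to 87 mm and grips with 3 to 60 N. Pads are 19 mm wide; open, the fingers measure 117 mm over their backs; the gripper's body (75 mm by 190 mm) begins 51 mm behind the grasp point.
Start: joints at [-84.597, 30.224, 82.088, -0, 67.689, -10.227], TCP at [0.168, -0.602, 0.237] pointing down, gripper open.
Joint ranges: [-176.69, 176.69], [-43.24, 126.21], [12.49, 139.97], [-82, 262], [0, 151.66], [-163.58, 163.58]. Speed limits (degrees/s): [159.86, 159.86, 180, 180, 180, 180].

## Interface

Orientations are given as a 3x3 rotation matrix whose columns are the frame's x, y, z axes.
In Python, from rig import bot gives the robot as it stands.
- The arm moves only by the tool play_rows, never from a script. Its argument "moves" is a list that holds one entry, the list of rows, each a list of 6 numbers: the shift along the tool's x, y, z in mm, then the turn, a rotation vector about the tool's x, y, z in rad. A call has 1 to 5 rows; each row shifts and turns the commanded pose from where the row before left it, along the tool's axes as they then stand; what a row does not reach is not made up. A row lasts 1/10 s, in which the tool goes at most 50 mm and 8.59 degrees, less where a joint would pass 70% of its speed; a pose out of reach is approached as far as the arm can. A call with a gripper value outside its range is refused whole. "fingers" is the opening, from -1 (shut) to 1 (fully open), set as the call begins (left out, the last holds). The fingers move at their own pace and stop on an object; the grip force is fixed at half the most. Time passes only in rows, so rows that do not move let the fingers close. It gives the time, the measured TCP pose, the force, the opening and the grip force at its end, in the units of the state.
- bot.read_state(): the state, without advancing time (a new reading comes with each control period).
- bot.capture(name): name is "scene" or "top" or "wrist"; returns a dict with "image" (480x640x3 uint8, blue, green, red), "fx", "fy", "cx", "cy" (pixels), "R" (3x3) and "t" (3): a world point X has camera coordinates R X + t. Camera axes: x right, y down, z forward; pixel columns grow to the right and rows downward; lengths in m; the calibration is good to about 2 mm. A picture is of the moment at which its call begins. There is no depth.
- bot.hand_in(): hands the job in; it is judged then, once.
Trained networks look in a picture, given as the dict that the camera call returned (one of the last four; its "shot" number tells which), for a name from the list of things; names that differ only in an ending like _2 or _b are one class to them, and where a whole thing is asked for, a point or a joint stands for the part that bears it (a point fixed in the world has none). Each returns a list of dicts, best first, with "confidence" (0 to 1); they miss things now and then, are a little off and sometimes report something else, mostly with a low value. They report only what shows in the picture. A call takes as long as a camera call. They do not tell look-alikes from the thing itself.
- bot.search_frame(picture, query): "centre" ([column, row] in pixels, amid what is visible of it).
- bot.silhouettes(picture, query): "pixels" (480x640 bool, what is visible of it) and "centre" ([column, row] in pixels, amid what is visible of it).
- bot.pinpoint(picture, query): "centre" ([column, row] in pixels: a listed point, or the origin of a listed thing).
The state is a dict: "time_s": time; "joint_positions": joint angles; "qvel": joint speeds; "tau": joint torques, N m; "position": TCP position; "tcp_rot": TCP orientation; "force": force on the tool from outside, world axes, zero at the start; "moment": the same for the moment, N m; "opening": opening from 0.0 (shut) to 1.0 (fully open); "grasp_force": force on a finger pad.
Only numpy, scipy, OpenCV 4.12 (cv2) and the standard library are available. Lean on these libraries where they do the work, as an engineer would, in place of code of your own. Each camera call takes 0.05 s, during which the arm holds its last target. There are 200 camera calls.

## Task

Set up the fish counter: take the stack of four sealed tubs apart from the top and set each one gently, upright and flat on the floor of the blue tray of its own shape and size (small round, square, large round, oblong), square with the tray where it has sides. Do not drop or tip any tub, and leave the knife and the salt pot where they lie.

Things in the scene. Friction and masses are not known exactly. Their poses are not given: they have to be found in the camera images.
- tub_small_mid (a point): Centre of the small round tub: upright cylinder 38 mm in diameter, 50 mm high, a closed rigid white plastic tub with a flush black lid (the top 10 mm, same outline), 70 to 310 g. The point is on its axis, 25 mm above its underside and 25 mm below its top; z up. Starts on top of the square tub (fourth and top of the stack). The tubs of the stack are centred on one another to within 6 mm and turned differently.
- tub_square_mid (a point): Centre of the square tub: 48 x 48 mm in plan, sides along its x and y axes, 50 mm high, a closed rigid white plastic tub with a flush black lid (the top 10 mm, same outline), 70 to 310 g. The point is on its axis, 25 mm above its underside and 25 mm below its top; z up. Starts third from the bottom, on the large round tub. The tubs of the stack are centred on one another to within 6 mm and turned differently.
- tub_round_mid (a point): Centre of the large round tub: upright cylinder 66 mm in diameter, 50 mm high, a closed rigid white plastic tub with a flush black lid (the top 10 mm, same outline), 70 to 310 g. The point is on its axis, 25 mm above its underside and 25 mm below its top; z up. Starts second from the bottom, on the oblong tub. The tubs of the stack are centred on one another to within 6 mm and turned differently.
- tub_oblong_mid (a point): Centre of the oblong tub: 104 mm along its x axis, 60 mm along its y axis, 50 mm high, a closed rigid white plastic tub with a flush black lid (the top 10 mm, same outline), 70 to 310 g. The point is on its axis, 25 mm above its underside and 25 mm below its top; z up. Starts at the bottom of the stack, standing on the bench. The tubs of the stack are centred on one another to within 6 mm and turned differently.
- tray_small_floor (a point): The small round tray, inside diameter 54 mm (outside 64): shallow blue plastic, fixed to the bench. The point is the centre of its flat inner floor, 3 mm above the bench; a rim 5 mm thick rises 4 mm above that floor. z up. Its outline is that of the tub that belongs in it, with 8 mm of play all round.
- tray_square_floor (a point): The square tray, inside 64 x 64 mm (outside 74 x 74), sides along its x and y axes: shallow blue plastic, fixed to the bench. The point is the centre of its flat inner floor, 3 mm above the bench; a rim 5 mm thick rises 4 mm above that floor. z up. Its outline is that of the tub that belongs in it, with 8 mm of play all round.
- tray_round_floor (a point): The large round tray, inside diameter 82 mm (outside 92): shallow blue plastic, fixed to the bench. The point is the centre of its flat inner floor, 3 mm above the bench; a rim 5 mm thick rises 4 mm above that floor. z up. Its outline is that of the tub that belongs in it, with 8 mm of play all round.
- tray_oblong_floor (a point): The oblong tray, inside 120 mm along its x axis and 76 mm along its y axis (outside 130 x 86): shallow blue plastic, fixed to the bench. The point is the centre of its flat inner floor, 3 mm above the bench; a rim 5 mm thick rises 4 mm above that floor. z up. Its outline is that of the tub that belongs in it, with 8 mm of play all round.
- salt_pot: Bystander: white salt pot with a steel top, 49 mm in diameter, 46 mm high, loose on the bench; origin at the centre of its underside.
- knife: Bystander: knife with a green handle lying loose on the bench along its x axis, 228 mm long (handle from -100 mm to 0, blade from 0 to +128 mm), 20 mm wide, 14 mm high; origin under the joint of handle and blade.
Mind the look-alikes: they are no part of the job. What is shaped like the part that bears tray_small_floor but orange or pink is not meant. What is shaped like the part that bears tub_oblong_mid but orange is not meant.

How it is judged (in metres and radians):
At the end, for the whole second after the job is handed in: Each of the four tubs stands at rest in its own tray: within 12 mm of the tray's centre, underside on the tray's floor (within 3 mm), tilted less than 0.1 rad; the oblong and square tubs' sides are within 0.25 rad of their trays' sides (any way round that fits) (horizontal distance between tub_small_mid and tray_small_floor below 0.012 m and z of tub_small_mid in the frame of tray_small_floor between 0.022 and 0.028 m and angle between each of tub_small_mid, tub_square_mid, tub_round_mid, tub_oblong_mid's own z axis and vertical below 0.1 rad and linear speed of each of tub_small, tub_square, tub_round, tub_oblong below 0.02 m/s and angular speed of each of tub_small, tub_square, tub_round, tub_oblong below 0.2 rad/s and horizontal distance between tub_square_mid and tray_square_floor below 0.012 m and z of tub_square_mid in the frame of tray_square_floor between 0.022 and 0.028 m and horizontal distance between tub_round_mid and tray_round_floor below 0.012 m and z of tub_round_mid in the frame of tray_round_floor between 0.022 and 0.028 m and horizontal distance between tub_oblong_mid and tray_oblong_floor below 0.012 m and z of tub_oblong_mid in the frame of tray_oblong_floor between 0.022 and 0.028 m and angle between the x axis of tub_oblong_mid and the x axis of tray_oblong_floor, either way round below 0.25 rad and (angle between the x axis of tub_square_mid and the x axis of tray_square_floor, either way round below 0.25 rad or angle between the x axis of tub_square_mid and the y axis of tray_square_floor, either way round below 0.25 rad)); the robot touches nothing.
It fails at once if a tub is tipped over (angle between any of tub_small_mid, tub_square_mid, tub_round_mid, tub_oblong_mid's own z axis and vertical above 0.7 rad).
It fails at once if a tub is dropped or knocked down (moves faster than 0.7 m/s close to the bench) ((height (world z) of tub_small_mid below 0.05 m and linear speed of tub_small above 0.7 m/s) or (height (world z) of tub_square_mid below 0.05 m and linear speed of tub_square above 0.7 m/s) or (height (world z) of tub_round_mid below 0.05 m and linear speed of tub_round above 0.7 m/s) or (height (world z) of tub_oblong_mid below 0.05 m and linear speed of tub_oblong above 0.7 m/s)).
It fails at once if the salt pot is pushed more than 30 mm from its place (distance of salt_pot from where it was at the start of the episode above 0.03 m).
It fails at once if the knife is pushed more than 30 mm from its place (distance of knife from where it was at the start of the episode above 0.03 m).
It also fails if it takes over 125 s, if anything falls off the work surface, if the arm or the gripper's body presses on something with over 40 N, if the wrist force passes 120 N, or if a joint passes its speed limit or range.

## Working session

There is one attempt and no reset: what is moved stays moved. The work goes in short steps, Python scripts to look and compute and a tool call to move; the robot and the scene stay as the last step left them, time stands still between calls to the robot, and variables do not carry over. Pictures are saved under pics/ and viewed, at most 14 in all, crops included, and the job is handed in when it is done.

Besides the shell and the picture viewer there is one more tool, called after "Emit:" as name(argument=value, ...) on one line, values as JSON. play_rows: Moves the arm, as the interface text tells. Its arguments: {"type":"object","properties":{"moves":{"type":"array","items":{"type":"array","items":{"type":"array","items":{"type":"number"}}}},"fingers":{"type":"number"}},"required":["moves"]}

```bash
mkdir -p pics; ls; python3 - <<'E'
from rig import bot
import cv2
for n in ("scene","top"):
    p=bot.capture(n); cv2.imwrite(f"pics/{n}0.png",p["image"]); print(n,p["fx"],p["cx"],p["cy"],p["R"],p["t"])
s=bot.read_state(); print(s["position"],s["tcp_rot"],s["opening"],s["time_s"])
E
```

```text
pics
scene 489.13681741002097 321.76014175424166 242.48631155356645 [[-0.70765983  0.70644282 -0.01249443]
 [ 0.61500292  0.60716413 -0.50311343]
 [-0.3478347  -0.36371727 -0.86413006]] [ 0.34503467 -0.23596577  1.19796664]
top 518.6536090340597 325.5430832331175 244.5104182035443 [[ 2.69812525e-02 -9.99635776e-01 -5.72804452e-04]
 [-9.98629364e-01 -2.69283713e-02 -4.48804692e-02]
 [ 4.48486979e-02  1.78295062e-03 -9.98992200e-01]] [-0.01610088  0.49283914  1.18067216]
[ 0.16834229 -0.60124458  0.23566435] [[ 9.63032266e-01  2.69386009e-01 -1.81851550e-04]
 [ 2.69385842e-01 -9.63030354e-01  1.95082249e-03]
 [ 3.50395722e-04 -1.92769324e-03 -9.99998081e-01]] 1.0029148777227417 0.1
```

View pics/scene0.png

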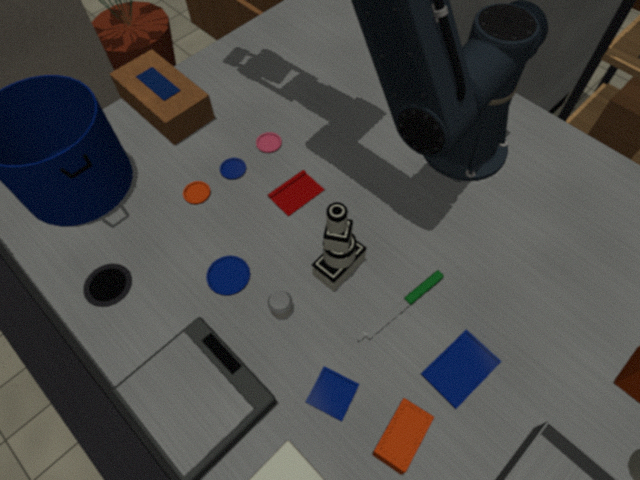

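View pics/top0.png

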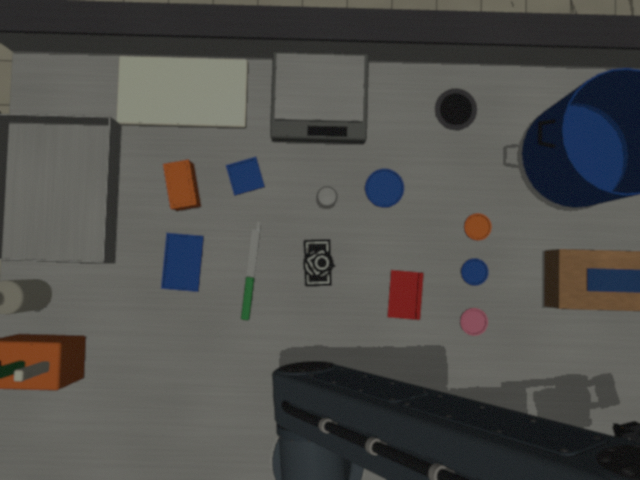

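The views show the stack at top px (318,262). The blue trays are small (474,272), large round (385,188), square (245,176) and oblong (183,262). The knife lies at about (250,270) and the salt pot at (327,196).

```bash
cat > h.py <<'E'
from rig import bot
import cv2, numpy as np
def ray(p,uv):
    R=np.array(p["R"]);t=np.array(p["t"])
    d=np.array([(uv[0]-p["cx"])/p["fx"],(uv[1]-p["cy"])/p["fy"],1.0])
    return -R.T@t, R.T@d
def onz(p,uv,z):
    c,d=ray(p,uv); return c+d*(z-c[2])/d[2]
def proj(p,X):
    c=np.array(p["R"])@X+np.array(p["t"]); return np.array([p["fx"]*c[0]/c[2]+p["cx"],p["fy"]*c[1]/c[2]+p["cy"]])
TUBS=dict(tub_small_mid=.175,tub_square_mid=.125,tub_round_mid=.075,tub_oblong_mid=.025)
def blue(p):
    b=p["image"].astype(int); m=((b[...,0]-np.maximum(b[...,1],b[...,2])>50)).astype(np.uint8)
    cs,_=cv2.findContours(m,cv2.RETR_EXTERNAL,cv2.CHAIN_APPROX_NONE)
    out=[]
    for c in cs:
        if cv2.contourArea(c)<250: continue
        W=np.array([onz(p,q[0],.006)[:2] for q in c],np.float32)*1000
        (x,y),(w,h),a=cv2.minAreaRect(W)
        if max(w,h)>150: continue
        M=cv2.moments(W.reshape(-1,1,2)); out.append((cv2.boundingRect(c),[round(M['m10']/M['m00']),round(M['m01']/M['m00'])],round(x),round(y),round(w),round(h),round(a,1)))
    return out
E
python3 - <<'E'
from h import *
np.set_printoptions(precision=4,suppress=True)
for n in ("top","scene"):
    p=bot.capture(n)
    for o in blue(p): print(n,o)
    for k,z in TUBS.items():
        for d in bot.pinpoint(p,k)[:2]: print(n,k,d["centre"],round(d["confidence"],2),onz(p,d["centre"],z))
    for k,z in (("knife",0),("salt_pot",0)):
        for d in bot.pinpoint(p,k)[:1]: print(k,onz(p,d["centre"],z))
    if n=="top": cv2.imwrite("pics/stk.png",cv2.resize(p["image"][222:302,278:358],(560,560),interpolation=cv2.INTER_CUBIC))
E
```

```text
top tub_small_mid [321.7, 263.2] 0.59 [0.4485 0.0035 0.175 ]
top tub_square_mid [318.8, 263.5] 0.5 [0.4482 0.0099 0.125 ]
top tub_round_mid [315.1, 261.4] 0.46 [0.4529 0.0188 0.075 ]
top tub_oblong_mid [182.1, 186.4] 0.81 [0.6164 0.3281 0.025 ]
top tub_oblong_mid [319.5, 263.9] 0.72 [0.4481 0.0097 0.025 ]
knife [0.4148 0.1731 0.    ]
salt_pot [ 0.6002 -0.0024  0.    ]
scene ((320, 372, 38, 48), [644, 196], 649, 192, 70, 64, 18.1)
scene ((423, 331, 67, 76), [454, 326], 447, 328, 82, 123, 86.5)
scene ((209, 258, 40, 36), [631, -132], 631, -132, 81, 81, 55.6)
scene tub_small_mid [334.0, 216.4] 0.62 [ 0.4513 -0.0017  0.175 ]
scene tub_square_mid [337.2, 233.3] 0.84 [0.4507 0.0069 0.125 ]
scene tub_round_mid [338.1, 245.7] 0.75 [0.4479 0.0077 0.075 ]
scene tub_oblong_mid [340.6, 261.8] 0.63 [0.4507 0.0187 0.025 ]
scene tub_oblong_mid [401.3, 439.5] 0.63 [0.6256 0.3316 0.025 ]
knife [0.4139 0.1711 0.    ]
salt_pot [ 0.6015 -0.0005  0.    ]
```

View pics/stk.png

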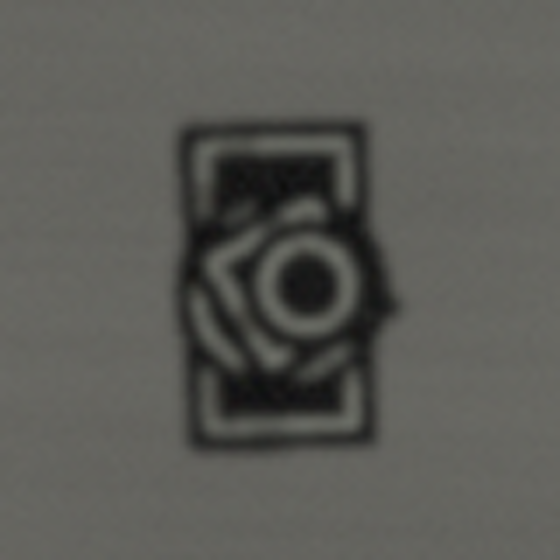

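```bash
cat >> h.py <<'E'
def blue(p):
    b=p["image"].astype(float)+1; m=((b[...,0]>1.7*np.maximum(b[...,1],b[...,2]))&(b[...,0]>40)).astype(np.uint8)
    cs,_=cv2.findContours(m,cv2.RETR_EXTERNAL,cv2.CHAIN_APPROX_NONE); out=[]
    for c in cs:
        if cv2.contourArea(c)<150: continue
        W=np.array([onz(p,q[0],.006)[:2] for q in c],np.float32)*1000
        (x,y),(w,h),a=cv2.minAreaRect(W)
        if max(w,h)>160: continue
        M=cv2.moments(W.reshape(-1,1,2)); out.append((cv2.boundingRect(c),[round(M['m10']/M['m00'],1),round(M['m01']/M['m00'],1)],round(x),round(y),round(w),round(h),round(a,1)))
    return out
from scipy.spatial.transform import Rotation as Ro
def Ry(yaw):
    a=np.radians(yaw); return np.array([[np.cos(a),np.sin(a),0],[np.sin(a),-np.cos(a),0],[0,0,-1]])
def plan(*targets):
    """targets (x,y,z mm, yaw deg of tool x); prints rows for each leg from the measured pose"""
    s=bot.read_state(); P=np.array(s["position"])*1000; R=np.array(s["tcp_rot"])
    for x,y,z,yaw in targets:
        T=np.array([x,y,z]); d=T-P; rv=Ro.from_matrix(R.T@Ry(yaw)).as_rotvec()
        n=max(1,int(np.ceil(np.linalg.norm(d)/48)),int(np.ceil(np.degrees(np.linalg.norm(rv))/8.3)))
        print("leg",(x,y,z,yaw),"rows",n)
        for i in range(n):
            sh=R.T@(d/n); print([round(float(v),1) for v in sh]+[round(float(v),4) for v in rv/n],end=", ")
            R=R@Ro.from_rotvec(rv/n).as_matrix()
        print(); P=T
def st():
    s=bot.read_state(); R=np.array(s["tcp_rot"])
    print("t %.1f"%s["time_s"],np.round(np.array(s["position"])*1000,1),"yaw %.1f"%np.degrees(np.arctan2(R[1,0],R[0,0])),"open %.3f gf %.1f"%(s["opening"],s["grasp_force"]),"F",np.round(s["force"],1),np.round(s["joint_positions"],0))
E
python3 - <<'E'
from h import *
for n in ("top","scene"):
    for o in blue(bot.capture(n)): print(n,o)
plan((450,0,330,0))
E
```

```text
top ((462, 260, 25, 24), [440.3, -345.9], 440, -346, 53, 54, 46.2)
top ((163, 234, 39, 56), [444.6, 326.7], 445, 327, 80, 123, 86.6)
top ((366, 170, 37, 36), [628.5, -134.6], 629, -135, 82, 82, 28.1)
top ((228, 159, 35, 35), [648.1, 188.7], 648, 189, 68, 67, 17.6)
scene ((307, 367, 51, 53), [648.3, 190.6], 649, 190, 73, 72, 18.1)
scene ((422, 330, 78, 78), [446.4, 327.7], 446, 328, 84, 129, 86.6)
scene ((207, 256, 43, 39), [630.6, -134.2], 631, -134, 89, 87, 70.2)
scene ((220, 158, 26, 21), [442.4, -345.9], 442, -346, 59, 59, 10.5)
scene ((138, 68, 41, 31), [397.6, -714.4], 398, -714, 49, 126, 0.3)
leg (450, 0, 330, 0) rows 14
[31.0, -36.0, -6.7, 0.0, 0.0, 0.0195], [30.2, -36.6, -6.7, 0.0, 0.0, 0.0195], [29.5, -37.2, -6.7, 0.0, 0.0, 0.0195], [28.8, -37.7, -6.7, 0.0, 0.0, 0.0195], [28.1, -38.3, -6.7, 0.0, 0.0, 0.0195], [27.3, -38.8, -6.7, 0.0, 0.0, 0.0195], [26.5, -39.3, -6.7, 0.0, 0.0, 0.0195], [25.8, -39.9, -6.7, 0.0, 0.0, 0.0195], [25.0, -40.4, -6.7, 0.0, 0.0, 0.0195], [24.2, -40.8, -6.7, 0.0, 0.0, 0.0195], [23.4, -41.3, -6.7, 0.0, 0.0, 0.0195], [22.6, -41.7, -6.7, 0.0, 0.0, 0.0195], [21.8, -42.2, -6.7, 0.0, 0.0, 0.0195], [20.9, -42.6, -6.7, 0.0, 0.0, 0.0195],
```

Emit:
play_rows(moves=[[[31,-36,-15,0,0,0.0195],[30,-36.6,-15,0,0,0.0195],[29.5,-37,-15,0,0,0.0195],[29,-37.7,-15,0,0,0.0195],[28,-38.3,-15,0,0,0.0195]]])

```text
time_s: 1.4
position: [0.2695, -0.3853, 0.3122]
tcp_rot: [[0.985, 0.173, 0.0], [0.173, -0.985, -0.0], [0.0, 0.0, -1.0]]
force: [1.0, -0.2, 0.5]
opening: 0.997
grasp_force: 0.0
```

Emit:
play_rows(moves=[[[27.3,-38.8,-10,0,0,0.0195],[26.5,-39.3,-9,0,0,0.0195],[25.8,-40,0,0,0,0.0195],[25,-40.4,0,0,0,0.0195],[24.2,-41,0,0,0,0.0195]]])

```text
time_s: 1.9
position: [0.37, -0.1701, 0.331]
tcp_rot: [[0.997, 0.076, 0.001], [0.076, -0.997, -0.001], [0.001, 0.001, -1.0]]
force: [1.1, -0.9, 0.0]
opening: 1.003
grasp_force: 0.0
```

Emit:
play_rows(moves=[[[23.4,-41.3,0,0,0,0.0195],[22.6,-41.7,0,0,0,0.0195],[21.8,-42,0,0,0,0.0195],[20.9,-42.6,0,0,0,0.0195],[0,0,0,0,0,0]]])

```text
time_s: 2.4
position: [0.4514, 0.0048, 0.3309]
tcp_rot: [[1.0, 0.008, 0.002], [0.008, -1.0, 0.002], [0.002, -0.002, -1.0]]
force: [-0.2, -0.5, 0.2]
opening: 0.997
grasp_force: 0.0
```

```bash
python3 - <<'E'
from h import *
st()
p=bot.capture("wrist"); cv2.imwrite("pics/w1.png",p["image"])
print(np.round(-np.array(p["R"]).T@np.array(p["t"]),3))
for k,z in TUBS.items():
    for d in bot.pinpoint(p,k)[:2]: print(k,d["centre"],round(d["confidence"],2),onz(p,d["centre"],z).round(4))
for d in bot.silhouettes(p,"tub_small_mid")[:1]: print(d["centre"],d["pixels"].sum())
E
```

```text
t 2.4 [451.4   4.8 330.9] yaw 0.4 open 0.997 gf 0.0 F [-0.2 -0.5  0.2] [-14.  10.  98.   0.  72.  76.]
[0.52  0.005 0.479]
tub_small_mid [320.8, 225.4] 0.56 [0.4491 0.0042 0.175 ]
tub_square_mid [317.8, 211.6] 0.96 [0.4504 0.007  0.125 ]
tub_square_mid [450.3, 36.4] 0.47 [ 0.5986 -0.1013  0.125 ]
tub_round_mid [317.2, 213.4] 0.67 [0.4386 0.0078 0.075 ]
tub_round_mid [190.0, 220.2] 0.66 [0.4301 0.1423 0.075 ]
tub_oblong_mid [18.3, 34.9] 0.84 [0.6185 0.3264 0.025 ]
[321.7, 227.8] 2340
```

View pics/w1.png

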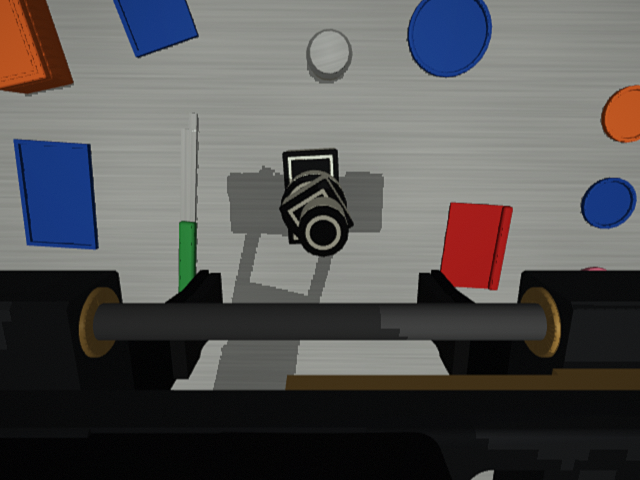

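The wrist view shows the small tub's lid ring at about (323,232), with the square lid behind it turned about 35°. The gripper is above the stack.

```bash
python3 - <<'E'
from h import *
p=bot.capture("wrist")
for uv,z in (((323,232),.2),((321,231),.2)): print(onz(p,uv,z).round(4))
m=cv2.cvtColor(p["image"],cv2.COLOR_BGR2GRAY)
c=cv2.HoughCircles(cv2.GaussianBlur(m,(3,3),0)[195:265,285:360],cv2.HOUGH_GRADIENT,1,5,param1=120,param2=14,minRadius=10,maxRadius=28)
for x,y,r in c[0][:5]: print(x+285,y+195,r,onz(p,(x+285,y+195),.2).round(4))
q=bot.capture("top"); # check at lid centre
for d in bot.pinpoint(q,"tub_small_mid")[:1]: print(d)
E
```

```text
[ 0.4479 -0.0038  0.2   ]
[ 0.4487 -0.0023  0.2   ]
313.5 229.5 13.0 [0.4498 0.0032 0.2   ]
311.5 217.5 25.2 [0.4588 0.0046 0.2   ]
320.5 225.5 25.2 [ 0.4529 -0.0019  0.2   ]
316.5 222.5 19.4 [0.4551 0.001  0.2   ]
309.5 225.5 22.9 [0.4529 0.0061 0.2   ]
```

```bash
python3 - <<'E'
from h import *
plan((448,-0.5,235,0),(448,-0.5,175,0))
E
```

```text
leg (448, -0.5, 235, 0) rows 2
[-0.9, -0.4, 47.8, 0.0, 0.0, -0.0013], [-0.9, -0.4, 47.8, 0.0, 0.0, -0.0013], 
leg (448, -0.5, 175, 0) rows 2
[0.0, -0.0, 30.0, -0.0, 0.0, -0.0], [0.0, -0.0, 30.0, -0.0, 0.0, -0.0],
```

Emit:
play_rows(moves=[[[-1,-0.4,35,0,0,0],[-1,-0.4,35,0,0,0],[0,0,30,0,0,0],[0,0,30,0,0,0],[0,0,25,0,0,0]]])

```text
time_s: 3.35
position: [0.4476, -0.0, 0.1743]
tcp_rot: [[1.0, -0.002, -0.001], [-0.002, -1.0, 0.0], [-0.001, -0.0, -1.0]]
force: [0.4, 0.2, -0.1]
opening: 0.998
grasp_force: 0.0
```

Emit:
play_rows(moves=[[[0,0,1,0,0,0],[0,0,0,0,0,0],[0,0,0,0,0,0],[0,0,0,0,0,0]]])

```text
time_s: 3.75
position: [0.449, 0.0004, 0.1759]
tcp_rot: [[1.0, -0.0, 0.003], [-0.0, -1.0, -0.001], [0.003, 0.001, -1.0]]
force: [0.4, -0.6, 0.2]
opening: 0.998
grasp_force: 0.0
```

Emit:
play_rows(fingers=-1, moves=[[[0,0,0,0,0,0],[0,0,0,0,0,0],[0,0,0,0,0,0],[0,0,0,0,0,0],[0,0,0,0,0,0]]])

```text
time_s: 4.25
position: [0.448, 0.0008, 0.1746]
tcp_rot: [[1.0, -0.0, 0.0], [-0.0, -1.0, 0.0], [0.0, -0.0, -1.0]]
force: [-0.2, 1.2, -0.8]
opening: 0.63
grasp_force: 0.0
```

Emit:
play_rows(moves=[[[0,0,0,0,0,0],[0,0,0,0,0,0],[0,0,0,0,0,0],[0,0,0,0,0,0],[0,0,0,0,0,0]]])

```text
time_s: 4.75
position: [0.4479, 0.0007, 0.1745]
tcp_rot: [[1.0, -0.0, -0.0], [-0.0, -1.0, 0.0], [-0.0, -0.0, -1.0]]
force: [0.2, 0.3, -0.1]
opening: 0.427
grasp_force: 30.0
```

Emit:
play_rows(moves=[[[0,0,-2,0,0,0],[0,0,-5,0,0,0],[0,0,-10,0,0,0],[0,0,-15,0,0,0],[0,0,-20,0,0,0]]])

```text
time_s: 5.25
position: [0.4475, 0.0008, 0.2272]
tcp_rot: [[1.0, -0.0, -0.001], [-0.0, -1.0, 0.0], [-0.001, -0.0, -1.0]]
force: [0.3, 0.3, -1.7]
opening: 0.427
grasp_force: 30.0
```

```bash
python3 - <<'E'
from h import *
st()
p=bot.capture("wrist"); cv2.imwrite("pics/w2.png",p["image"][120:400,160:500])
p=bot.capture("scene"); cv2.imwrite("pics/s2.png",cv2.resize(p["image"][150:310,260:420],(640,640)))
E
```

```text
t 5.2 [447.5   0.8 227.2] yaw -0.0 open 0.427 gf 30.0 F [ 0.3  0.3 -1.7] [-14.  17. 107.  -0.  55.  76.]
```

View pics/w2.png

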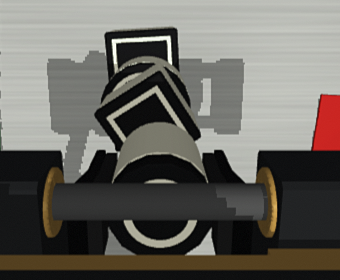

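The small tub is held upright between the pads at crop px (160,200), and the stack stands undisturbed below it.

```bash
python3 - <<'E'
from h import *
plan((447,-100,227,0),(441,-346,60,0),(441,-346,34,0))
E
```

```text
leg (447, -100, 227, 0) rows 3
[-1.0, 33.4, 0.8, 0.0006, -0.0022, -0.0], [-1.0, 33.4, 0.8, 0.0006, -0.0022, -0.0], [-1.0, 33.4, 0.8, 0.0006, -0.0022, -0.0], 
leg (441, -346, 60, 0) rows 7
[-0.9, 35.1, 23.9, 0.0, 0.0, 0.0], [-0.9, 35.1, 23.9, 0.0, 0.0, 0.0], [-0.9, 35.1, 23.9, 0.0, 0.0, 0.0], [-0.9, 35.1, 23.9, 0.0, 0.0, 0.0], [-0.9, 35.1, 23.9, 0.0, 0.0, 0.0], [-0.9, 35.1, 23.9, 0.0, 0.0, 0.0], [-0.9, 35.1, 23.9, 0.0, 0.0, 0.0], 
leg (441, -346, 34, 0) rows 1
[-0.0, -0.0, 26.0, -0.0, 0.0, 0.0],
```

Emit:
play_rows(moves=[[[0,20,0,0,0,0],[-1,35,0,0,0,0],[-1,40,0,0,0,0],[-1,40,10,0,0,0],[-1,40,15,0,0,0]]])

```text
time_s: 5.85
position: [0.4442, -0.176, 0.2017]
tcp_rot: [[1.0, 0.0, 0.002], [0.0, -1.0, -0.001], [0.002, 0.001, -1.0]]
force: [0.3, 0.2, 0.1]
opening: 0.433
grasp_force: 30.0
```

Emit:
play_rows(moves=[[[-1,40,20,0,0,0],[-1,40,20,0,0,0],[-1,40,20,0,0,0],[0,32,20,0,0,0],[0,20,20,0,0,0]]])

```text
time_s: 6.35
position: [0.4408, -0.3494, 0.1003]
tcp_rot: [[1.0, -0.002, 0.001], [-0.002, -1.0, -0.002], [0.001, 0.002, -1.0]]
force: [0.0, -1.3, -1.3]
opening: 0.429
grasp_force: 30.0
```

Emit:
play_rows(moves=[[[0,0,20,0,0,0],[0,0,20,0,0,0],[0,0,15,0,0,0],[0,0,10,0,0,0],[0,0,0,0,0,0]]])

```text
time_s: 6.85
position: [0.4401, -0.3454, 0.035]
tcp_rot: [[1.0, -0.0, -0.002], [-0.0, -1.0, 0.002], [-0.002, -0.002, -1.0]]
force: [-0.7, 1.4, -0.6]
opening: 0.427
grasp_force: 30.0
```

```bash
python3 - <<'E'
from h import *
st(); plan((441,-346,33,0))
p=bot.capture("wrist"); cv2.imwrite("pics/w3.png",p["image"])
E
```

```text
t 6.8 [ 440.1 -345.4   35. ] yaw -0.0 open 0.427 gf 30.0 F [-0.7  1.4 -0.6] [-50.  43.  99.  -0.  38.  40.]
leg (441, -346, 33, 0) rows 1
[0.9, 0.6, 2.0, -0.0025, 0.0022, -0.0002],
```

View pics/w3.png

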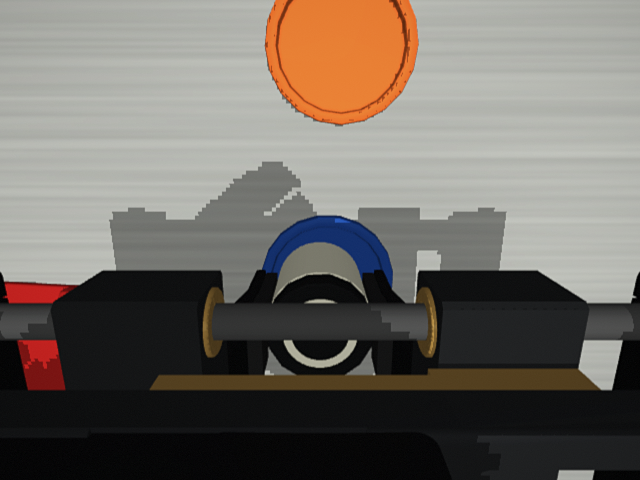

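The tub hangs over the blue tray. The tray's centre column is about 329 and the tub's is 321, so I'll shift a few mm along +y of the tool before lowering.

Emit:
play_rows(moves=[[[1,2.5,0,0,0,0],[0,0,3,0,0,0],[0,0,2,0,0,0],[0,0,1,0,0,0],[0,0,0,0,0,0]]])

```text
time_s: 7.4
position: [0.4418, -0.3487, 0.0306]
tcp_rot: [[1.0, -0.0, -0.0], [-0.0, -1.0, 0.0], [-0.0, -0.0, -1.0]]
force: [0.0, -0.2, -0.5]
opening: 0.428
grasp_force: 30.0
```

```bash
python3 - <<'E'
from h import *
st()
E
```

```text
t 7.4 [ 441.8 -348.7   30.6] yaw -0.0 open 0.428 gf 30.0 F [ 0.  -0.2 -0.5] [-50.  43.  99.  -0.  38.  40.]
```

Emit:
play_rows(moves=[[[0,0,1,0,0,0],[0,0,0.5,0,0,0],[0,0,0,0,0,0],[0,0,0,0,0,0]]])

```text
time_s: 7.8
position: [0.4419, -0.3488, 0.029]
tcp_rot: [[1.0, -0.0, -0.0], [-0.0, -1.0, 0.0], [-0.0, -0.0, -1.0]]
force: [0.7, -0.0, -2.0]
opening: 0.433
grasp_force: 30.0
```

Emit:
play_rows(moves=[[[0,0,0.5,0,0,0],[0,0,0.5,0,0,0],[0,0,0,0,0,0]]])

```text
time_s: 8.1
position: [0.4419, -0.3488, 0.028]
tcp_rot: [[1.0, -0.0, -0.0], [-0.0, -1.0, 0.0], [-0.0, -0.0, -1.0]]
force: [-0.4, 0.2, -0.4]
opening: 0.432
grasp_force: 30.0
```

Emit:
play_rows(moves=[[[0,0,0.5,0,0,0],[0,0,0.5,0,0,0],[0,0,0,0,0,0]]])

```text
time_s: 8.4
position: [0.442, -0.3488, 0.0275]
tcp_rot: [[1.0, -0.0, 0.0], [-0.0, -1.0, -0.0], [0.0, 0.0, -1.0]]
force: [-0.5, 0.7, 3.5]
opening: 0.429
grasp_force: 30.0
```

Emit:
play_rows(fingers=1, moves=[[[0,0,0,0,0,0],[0,0,0,0,0,0],[0,0,0,0,0,0],[0,0,0,0,0,0],[0,0,0,0,0,0]]])

```text
time_s: 8.9
position: [0.4419, -0.3488, 0.0269]
tcp_rot: [[1.0, -0.0, -0.0], [-0.0, -1.0, 0.0], [-0.0, -0.0, -1.0]]
force: [0.1, 0.4, -0.0]
opening: 0.799
grasp_force: 0.0
```

Emit:
play_rows(moves=[[[0,0,-10,0,0,0],[0,0,-20,0,0,0],[0,0,-30,0,0,0],[0,0,-40,0,0,0],[0,0,-40,0,0,0]]])

```text
time_s: 9.4
position: [0.4416, -0.3484, 0.1687]
tcp_rot: [[1.0, -0.0, -0.0], [-0.0, -1.0, 0.001], [-0.0, -0.001, -1.0]]
force: [-0.0, -1.8, 0.1]
opening: 0.998
grasp_force: 0.0
```

```bash
python3 - <<'E'
from h import *
st(); plan((447,0,290,0))
p=bot.capture("wrist"); cv2.imwrite("pics/w4.png",p["image"][150:400,200:460])
E
```

```text
t 9.4 [ 441.6 -348.4  168.7] yaw -0.0 open 0.998 gf 0.0 F [-0.  -1.8  0.1] [-50.  31.  95.   0.  55.  40.]
leg (447, 0, 290, 0) rows 8
[0.7, -43.6, -15.1, -0.0001, 0.0001, -0.0], [0.7, -43.6, -15.1, -0.0001, 0.0001, -0.0], [0.7, -43.6, -15.1, -0.0001, 0.0001, -0.0], [0.7, -43.6, -15.1, -0.0001, 0.0001, -0.0], [0.7, -43.6, -15.1, -0.0001, 0.0001, -0.0], [0.7, -43.6, -15.1, -0.0001, 0.0001, -0.0], [0.7, -43.6, -15.2, -0.0001, 0.0001, -0.0], [0.7, -43.6, -15.2, -0.0001, 0.0001, -0.0],
```

View pics/w4.png

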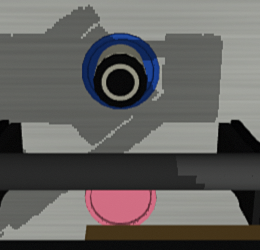

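The small tub stands upright and centred in the blue tray: tub at crop px (120,80), tray at (121,72), with the offset due to perspective.

Emit:
play_rows(moves=[[[0.7,-25,-25,0,0,0],[0.7,-40,-25,0,0,0],[0.7,-45,-25,0,0,0],[0.7,-45,-25,0,0,0],[0.7,-45,-21,0,0,0]]])

```text
time_s: 9.95
position: [0.4452, -0.1499, 0.2883]
tcp_rot: [[1.0, -0.001, 0.002], [-0.001, -1.0, -0.001], [0.002, 0.001, -1.0]]
force: [0.8, -0.6, 0.6]
opening: 1.002
grasp_force: 0.0
```

Emit:
play_rows(moves=[[[0.7,-45,0,0,0,0],[0.7,-45,0,0,0,0],[0.7,-40,0,0,0,0],[0.7,-18,0,0,0,0],[0,0,0,0,0,0]]])

```text
time_s: 10.45
position: [0.4475, -0.001, 0.2871]
tcp_rot: [[1.0, 0.004, 0.0], [0.004, -1.0, 0.0], [0.0, -0.0, -1.0]]
force: [0.6, 0.2, -0.5]
opening: 1.005
grasp_force: 0.0
```

```bash
python3 - <<'E'
from h import *
st()
p=bot.capture("wrist"); cv2.imwrite("pics/w5.png",cv2.resize(p["image"][110:310,220:420],(600,600),interpolation=cv2.INTER_CUBIC))
np.savez("w5.npz",**{k:np.array(p[k]) for k in ("fx","fy","cx","cy","R","t")})
E
```

```text
t 10.4 [447.5  -1.  287.1] yaw 0.2 open 1.005 gf 0.0 F [ 0.6  0.2 -0.5] [-15.  12. 103.   0.  65.  75.]
```

View pics/w5.png

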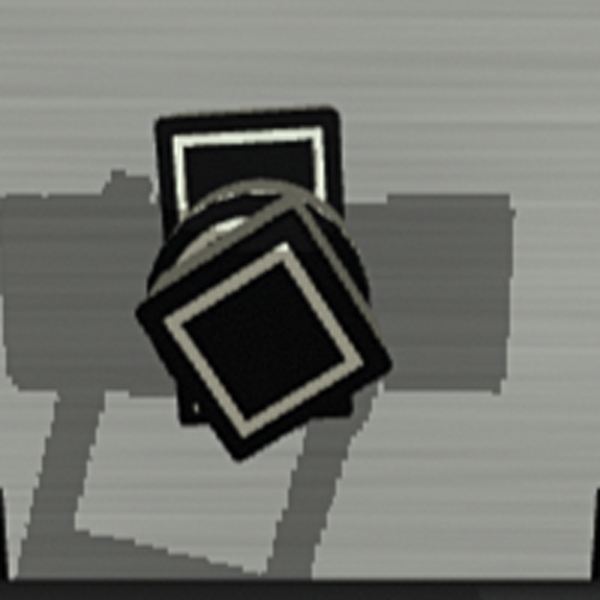

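The square lid's corners are at crop px (294,207), (392,368), (240,460) and (138,312). The oblong's far corners are at (157,120) and (338,107).

```bash
python3 - <<'E'
from h import *
p=dict(np.load("w5.npz"))
for nm,cs,z in (("ring",[(286,243),(363,362),(243,438),(164,322)],.15),("outer",[(294,207),(392,368),(240,460),(138,312)],.15),("obl",[(157,120),(338,107),(350,412),(183,423)],.05)):
    W=np.array([onz(p,(220+u/3,110+v/3),z)[:2]*1000 for u,v in cs],np.float32)
    print(nm,W.mean(0),cv2.minAreaRect(W))
plan((447.5,0,200,33))
E
```

```text
ring [450.28793     7.9068823] ((450.22149658203125, 7.894161224365234), (35.823341369628906, 36.48457717895508), 33.273292541503906)
outer [451.2475     7.399679] ((451.5719299316406, 7.458709716796875), (47.135231018066406, 46.561431884765625), 32.6136589050293)
obl [451.44855   13.078167] ((451.48040771484375, 12.868057250976562), (102.57093048095703, 58.21623229980469), 3.5553929805755615)
leg (447.5, 0, 200, 33) rows 4
[-0.1, -0.6, 21.8, 0.0002, -0.0001, -0.1433], [-0.0, -0.6, 21.8, 0.0002, -0.0001, -0.1433], [0.1, -0.6, 21.8, 0.0002, -0.0001, -0.1433], [0.2, -0.6, 21.8, 0.0002, -0.0001, -0.1433],
```

```bash
python3 - <<'E'
from h import *
plan((451,7.5,190,32.9),(451,7.5,125,32.9))
E
```

```text
leg (451, 7.5, 190, 32.9) rows 4
[0.8, -2.5, 24.3, 0.0002, -0.0001, -0.1429], [1.1, -2.4, 24.3, 0.0002, -0.0001, -0.1429], [1.4, -2.2, 24.3, 0.0002, -0.0001, -0.1429], [1.7, -1.9, 24.3, 0.0002, -0.0001, -0.1429], 
leg (451, 7.5, 125, 32.9) rows 2
[0.0, 0.0, 32.5, -0.0, -0.0, -0.0], [0.0, 0.0, 32.5, -0.0, -0.0, -0.0],
```

Emit:
play_rows(moves=[[[0.8,-2.5,24,0,0,-0.143],[1.1,-2.4,24,0,0,-0.143],[1.4,-2.2,24,0,0,-0.143],[1.7,-1.9,24,0,0,-0.143],[0,0,0,0,0,0]]])

```text
time_s: 11.0
position: [0.4494, 0.0059, 0.1884]
tcp_rot: [[0.842, 0.54, -0.006], [0.54, -0.842, 0.001], [-0.005, -0.004, -1.0]]
force: [-0.6, 0.3, 0.1]
opening: 0.998
grasp_force: 0.0
```

```bash
python3 - <<'E'
from h import *
st();plan((451,7.5,190,32.9),(451,7.5,125,32.9))
E
```

```text
t 11.0 [449.4   5.9 188.4] yaw 32.7 open 0.998 gf 0.0 F [-0.6  0.3  0.1] [-14.  21. 109.  -0.  50.  44.]
leg (451, 7.5, 190, 32.9) rows 1
[2.2, -0.5, -1.6, -0.0044, 0.0047, -0.004], 
leg (451, 7.5, 125, 32.9) rows 2
[0.0, 0.0, 32.5, 0.0, -0.0, 0.0], [0.0, 0.0, 32.5, 0.0, -0.0, 0.0],
```

Emit:
play_rows(moves=[[[1,-0.5,15,0,0,0],[0,0,18,0,0,0],[0,0,20,0,0,0],[0,0,10,0,0,0],[0,0,0,0,0,0]]])

```text
time_s: 11.5
position: [0.4518, 0.0069, 0.1273]
tcp_rot: [[0.842, 0.539, -0.001], [0.539, -0.842, 0.0], [-0.001, -0.001, -1.0]]
force: [0.3, -0.3, 0.3]
opening: 1.0
grasp_force: 0.0
```

Emit:
play_rows(fingers=-1, moves=[[[0,0,0,0,0,0],[0,0,0,0,0,0],[0,0,0,0,0,0],[0,0,0,0,0,0],[0,0,0,0,0,0]]])

```text
time_s: 12.0
position: [0.452, 0.0076, 0.128]
tcp_rot: [[0.841, 0.541, 0.001], [0.541, -0.841, -0.0], [0.001, 0.001, -1.0]]
force: [-0.1, -0.5, 0.3]
opening: 0.631
grasp_force: 0.0
```

Emit:
play_rows(moves=[[[0,0,0,0,0,0],[0,0,0,0,0,0],[0,0,0,0,0,0]]])

```text
time_s: 12.3
position: [0.4516, 0.0078, 0.1278]
tcp_rot: [[0.841, 0.541, -0.0], [0.541, -0.841, 0.0], [-0.0, -0.0, -1.0]]
force: [-0.9, 2.5, 3.7]
opening: 0.547
grasp_force: 30.0
```

Emit:
play_rows(moves=[[[0,0,-2,0,0,0],[0,0,-5,0,0,0],[0,0,-10,0,0,0],[0,0,-15,0,0,0],[0,0,-20,0,0,0]]])

```text
time_s: 12.8
position: [0.4513, 0.0076, 0.1802]
tcp_rot: [[0.841, 0.541, -0.002], [0.541, -0.841, 0.0], [-0.001, -0.001, -1.0]]
force: [0.1, -0.0, -1.5]
opening: 0.548
grasp_force: 30.0
```

```bash
python3 - <<'E'
from h import *
st();plan((648,190,130,17.8))
E
```

```text
t 12.8 [451.3   7.6 180.2] yaw 32.8 open 0.548 gf 30.0 F [ 0.1 -0.  -1.5] [-13.  22. 110.  -0.  48.  44.]
leg (648, 190, 130, 17.8) rows 6
[44.0, -7.8, 8.3, -0.0001, 0.0002, 0.0435], [43.6, -9.7, 8.3, -0.0001, 0.0002, 0.0435], [43.2, -11.6, 8.3, -0.0001, 0.0002, 0.0435], [42.6, -13.5, 8.3, -0.0001, 0.0002, 0.0435], [42.0, -15.3, 8.3, -0.0001, 0.0002, 0.0435], [41.3, -17.1, 8.4, -0.0001, 0.0002, 0.0435],
```

Emit:
play_rows(moves=[[[22,-4,0,0,0,0.022],[40,-8,4,0,0,0.04],[39.5,-9.5,10,0,0,0.04],[39,-11.5,10,0,0,0.04],[38.5,-13,10,0,0,0.04]]])

```text
time_s: 13.3
position: [0.5882, 0.135, 0.146]
tcp_rot: [[0.926, 0.378, 0.001], [0.378, -0.926, -0.0], [0.001, 0.0, -1.0]]
force: [0.8, -0.7, -1.6]
opening: 0.552
grasp_force: 30.0
```

Emit:
play_rows(moves=[[[38,-14.5,10,0,0,0.04],[25,-10,6,0,0,0.025],[16.5,-6.8,0,0,0,0.016],[0,0,0,0,0,0]]])

```text
time_s: 13.7
position: [0.6521, 0.1931, 0.1298]
tcp_rot: [[0.952, 0.306, 0.003], [0.306, -0.952, 0.001], [0.003, 0.0, -1.0]]
force: [0.3, -0.0, -1.3]
opening: 0.55
grasp_force: 30.0
```

```bash
python3 - <<'E'
from h import *
st();plan((648,190,50,17.8))
E
```

```text
t 13.7 [652.1 193.1 129.8] yaw 17.8 open 0.550 gf 30.0 F [ 0.3 -0.  -1.3] [ 7. 41. 79.  0. 60. 79.]
leg (648, 190, 50, 17.8) rows 2
[-2.5, 0.8, 39.9, 0.0001, -0.0013, -0.0], [-2.5, 0.8, 39.9, 0.0001, -0.0013, -0.0],
```

Emit:
play_rows(moves=[[[-2,0.8,25,0,0,0],[-2,0.8,30,0,0,0],[0,0,20,0,0,0],[0,0,15,0,0,0],[0,0,2,0,0,0]]])

```text
time_s: 14.2
position: [0.645, 0.1878, 0.0359]
tcp_rot: [[0.953, 0.304, -0.004], [0.304, -0.953, -0.001], [-0.004, -0.001, -1.0]]
force: [0.4, -0.1, -2.2]
opening: 0.55
grasp_force: 30.0
```

```bash
python3 - <<'E'
from h import *
p=bot.capture("wrist");st();plan((648,190,32,17.8)); cv2.imwrite("pics/w6.png",p["image"][130:400,170:480])
E
```

```text
t 14.2 [646.  188.1  36.8] yaw 17.7 open 0.553 gf 30.0 F [-0.2  0.4 -1.6] [ 7. 48. 82. -0. 50. 79.]
leg (648, 190, 32, 17.8) rows 1
[2.5, -1.2, 4.8, -0.0003, 0.0023, -0.0022],
```

View pics/w6.png

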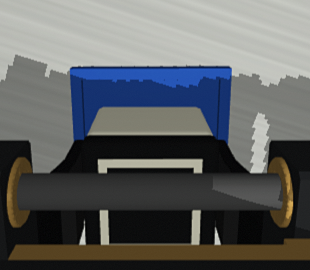

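The square tub hangs over its tray. The tray's outer front edge is at crop row 67 and spans cols 70–230, and the tub's front lower edge is at row 107. I'll measure that gap.

```bash
python3 - <<'E'
from h import *
p=bot.capture("wrist");st();s=bot.read_state();R=np.array(s["tcp_rot"])
a=onz(p,(170+150,130+67),.007)*1000;b=onz(p,(170+152,130+107),.0095)*1000
print(a,b,R.T@(a-b))
E
```

```text
t 14.3 [646.9 188.3  37.9] yaw 17.7 open 0.544 gf 30.0 F [ 0.4 -0.3 -1. ] [ 7. 48. 82. -0. 50. 79.]
[684.68830645 200.33615507   7.        ] [667.51119413 193.86436643   9.5       ] [18.33160849 -0.94963422  2.49751087]
```

Emit:
play_rows(moves=[[[4.5,-0.7,0,0,0,0],[0,0,3,0,0,0],[0,0,2,0,0,0],[0,0,0.5,0,0,0],[0,0,0,0,0,0]]])

```text
time_s: 14.8
position: [0.6508, 0.1907, 0.0321]
tcp_rot: [[0.953, 0.304, -0.0], [0.304, -0.953, -0.0], [-0.0, -0.0, -1.0]]
force: [-0.3, -0.3, -2.0]
opening: 0.544
grasp_force: 30.0
```

Emit:
play_rows(moves=[[[0,0,0,0,0,0],[0,0,0,0,0,0]]])

```text
time_s: 15.0
position: [0.651, 0.1908, 0.0322]
tcp_rot: [[0.953, 0.304, 0.0], [0.304, -0.953, 0.0], [0.0, -0.0, -1.0]]
force: [0.2, -0.0, -1.0]
opening: 0.549
grasp_force: 30.0
```

Emit:
play_rows(moves=[[[0,0,0.7,0,0,0],[0,0,0.7,0,0,0],[0,0,0,0,0,0],[0,0,0,0,0,0]]])

```text
time_s: 15.4
position: [0.6511, 0.1907, 0.0309]
tcp_rot: [[0.953, 0.304, 0.0], [0.304, -0.953, 0.0], [0.0, 0.0, -1.0]]
force: [-0.2, 0.4, -0.6]
opening: 0.55
grasp_force: 30.0
```

Emit:
play_rows(moves=[[[0,0,0.5,0,0,0],[0,0,0,0,0,0]]])

```text
time_s: 15.6
position: [0.6511, 0.1907, 0.0308]
tcp_rot: [[0.953, 0.304, 0.0], [0.304, -0.953, -0.0], [0.0, 0.0, -1.0]]
force: [-2.2, -0.9, 4.6]
opening: 0.545
grasp_force: 30.0
```

Contact at 4.6 N. I'll release and retreat.

Emit:
play_rows(fingers=1, moves=[[[0,0,0,0,0,0],[0,0,0,0,0,0],[0,0,0,0,0,0],[0,0,0,0,0,0],[0,0,0,0,0,0]]])

```text
time_s: 16.1
position: [0.651, 0.1906, 0.0301]
tcp_rot: [[0.953, 0.304, -0.0], [0.304, -0.953, -0.0], [-0.0, -0.0, -1.0]]
force: [0.2, -0.5, -0.5]
opening: 0.917
grasp_force: 0.0
```

Emit:
play_rows(moves=[[[0,0,-10,0,0,0],[0,0,-20,0,0,0],[0,0,-30,0,0,0],[0,0,-40,0,0,0],[0,0,-40,0,0,0]]])

```text
time_s: 16.6
position: [0.6506, 0.1907, 0.1718]
tcp_rot: [[0.953, 0.304, -0.001], [0.304, -0.953, -0.0], [-0.001, -0.0, -1.0]]
force: [0.7, -0.9, -0.7]
opening: 0.997
grasp_force: 0.0
```

```bash
python3 - <<'E'
from h import *
st(); plan((425,10,240,3.6))
p=bot.capture("wrist"); cv2.imwrite("pics/w7.png",p["image"][100:340,200:460])
E
```

```text
t 16.6 [650.6 190.7 171.8] yaw 17.7 open 0.997 gf 0.0 F [ 0.7 -0.9 -0.7] [ 7. 38. 77.  0. 64. 79.]
leg (425, 10, 240, 3.6) rows 7
[-38.6, 14.8, -9.7, -0.0, 0.0001, 0.0351], [-38.0, 16.1, -9.7, -0.0, 0.0001, 0.0351], [-37.4, 17.5, -9.7, -0.0, 0.0001, 0.0351], [-36.8, 18.8, -9.7, -0.0, 0.0001, 0.0351], [-36.1, 20.0, -9.7, -0.0, 0.0001, 0.0351], [-35.4, 21.3, -9.7, -0.0, 0.0001, 0.0351], [-34.6, 22.5, -9.7, -0.0, 0.0001, 0.0351],
```

View pics/w7.png

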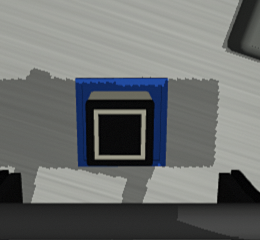

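The square tub stands flat and square in its tray at crop px (120,132).

Emit:
play_rows(moves=[[[-20,7.5,-12,0,0,0.018],[-38.3,15.5,-12,0,0,0.035],[-37.7,16.8,-12,0,0,0.035],[-37,18,-12,0,0,0.035],[-36.5,19.5,-12,0,0,0.035]]])

```text
time_s: 17.15
position: [0.5041, 0.0735, 0.2312]
tcp_rot: [[0.989, 0.149, 0.001], [0.149, -0.989, -0.0], [0.001, 0.0, -1.0]]
force: [-0.3, -0.8, -1.0]
opening: 1.003
grasp_force: 0.0
```

Emit:
play_rows(moves=[[[-36,20.5,-9,0,0,0.035],[-35,22,0,0,0,0.035],[-17,11,0,0,0,0.018],[0,0,0,0,0,0]]])

```text
time_s: 17.55
position: [0.4221, 0.0096, 0.2398]
tcp_rot: [[0.998, 0.06, -0.001], [0.06, -0.998, -0.0], [-0.001, 0.0, -1.0]]
force: [0.6, 0.9, 0.1]
opening: 0.999
grasp_force: 0.0
```

```bash
python3 - <<'E'
from h import *
st()
p=bot.capture("wrist"); cv2.imwrite("pics/w8.png",cv2.resize(p["image"][70:310,200:440],(600,600),interpolation=cv2.INTER_CUBIC))
np.savez("w8.npz",**{k:np.array(p[k]) for k in ("fx","fy","cx","cy","R","t")})
E
```

```text
t 17.6 [422.1   9.6 239.8] yaw 3.4 open 0.999 gf 0.0 F [0.6 0.9 0.1] [-14.  14. 109.  -0.  56.  73.]
```

View pics/w8.png

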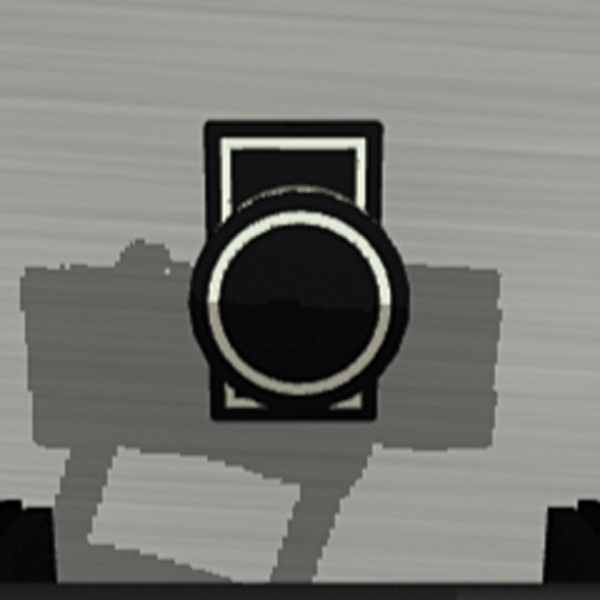

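The round lid's ring centre is at crop px (299,303). The oblong's corners are (205,122), (383,122), (377,419) and (211,419).

```bash
python3 - <<'E'
from h import *
p=dict(np.load("w8.npz"))
f=lambda u,v,z: onz(p,(200+u/2.5,70+v/2.5),z)[:2]*1000
print("round",f(299,303,.1),f(190,300,.1),f(408,300,.1))
W=np.array([f(u,v,.05) for u,v in [(205,122),(383,122),(377,419),(211,419)]],np.float32)
print(W.mean(0),cv2.minAreaRect(W))
c=f(299,303,.1); print(c); plan((c[0],c[1],150,3.5),(c[0],c[1],76,3.5))
E
```

```text
round [449.14811307  11.35788337] [448.07384154  43.56130792] [451.99964574 -20.73324591]
[450.95895   13.200203] ((450.9571228027344, 13.267810821533203), (101.94499969482422, 59.406429290771484), 3.497849464416504)
[449.14811307  11.35788337]
leg (np.float64(449.14811306947286), np.float64(11.357883374409203), 150, 3.5) rows 2
[12.4, 0.0, 45.0, 0.0001, -0.0008, -0.0001], [12.5, 0.0, 45.0, 0.0001, -0.0008, -0.0001], 
leg (np.float64(449.14811306947286), np.float64(11.357883374409203), 76, 3.5) rows 2
[0.0, -0.0, 37.0, 0.0, -0.0, 0.0], [0.0, -0.0, 37.0, 0.0, -0.0, 0.0],
```

Emit:
play_rows(moves=[[[9,0,25,0,0,0],[9,0,30,0,0,0],[7.5,0,25,0,0,0],[0,0,10,0,0,0],[0,0,0,0,0,0]]])

```text
time_s: 18.1
position: [0.4498, 0.0126, 0.1481]
tcp_rot: [[0.998, 0.064, -0.003], [0.064, -0.998, 0.001], [-0.003, -0.001, -1.0]]
force: [0.2, 0.8, 0.6]
opening: 0.999
grasp_force: 0.0
```

```bash
python3 - <<'E'
from h import *
st(); plan((449.5,11.4,77,3.5))
E
```

```text
t 18.1 [449.8  12.6 148.1] yaw 3.7 open 0.999 gf 0.0 F [0.2 0.8 0.6] [-13.  26. 112.   0.  43.  74.]
leg (449.5, 11.4, 77, 3.5) rows 2
[-0.1, 0.6, 35.5, -0.0005, 0.0014, 0.0014], [-0.2, 0.6, 35.5, -0.0005, 0.0014, 0.0014],
```

Emit:
play_rows(moves=[[[0,0.8,15,0,0,0],[0,0,20,0,0,0],[0,0,20,0,0,0],[0,0,14,0,0,0],[0,0,2,0,0,0]]])

```text
time_s: 18.6
position: [0.4501, 0.0114, 0.0781]
tcp_rot: [[0.998, 0.063, -0.001], [0.063, -0.998, 0.0], [-0.001, -0.0, -1.0]]
force: [-0.2, 0.0, -0.1]
opening: 1.001
grasp_force: 0.0
```

Emit:
play_rows(fingers=-1, moves=[[[0,0,0,0,0,0],[0,0,0,0,0,0],[0,0,0,0,0,0],[0,0,0,0,0,0],[0,0,0,0,0,0]]])

```text
time_s: 19.1
position: [0.4506, 0.0112, 0.079]
tcp_rot: [[0.998, 0.063, 0.002], [0.063, -0.998, -0.0], [0.002, 0.0, -1.0]]
force: [0.1, 1.8, 5.9]
opening: 0.749
grasp_force: 30.0
```

Emit:
play_rows(moves=[[[0,0,0,0,0,0],[0,0,0,0,0,0]]])

```text
time_s: 19.3
position: [0.4506, 0.0112, 0.079]
tcp_rot: [[0.998, 0.063, 0.002], [0.063, -0.998, -0.0], [0.002, 0.0, -1.0]]
force: [0.1, 1.2, 6.1]
opening: 0.753
grasp_force: 30.0
```

Emit:
play_rows(moves=[[[0,0,-2,0,0,0],[0,0,-5,0,0,0],[0,0,-10,0,0,0],[0,0,-20,0,0,0],[0,0,-30,0,0,0]]])

```text
time_s: 19.8
position: [0.4487, 0.0114, 0.1453]
tcp_rot: [[0.998, 0.063, -0.004], [0.063, -0.998, 0.001], [-0.004, -0.001, -1.0]]
force: [-0.0, -0.5, -1.7]
opening: 0.752
grasp_force: 30.0
```

```bash
python3 - <<'E'
from h import *
st(); plan((630,-134,100,3.5))
E
```

```text
t 19.8 [448.7  11.4 145.3] yaw 3.6 open 0.752 gf 30.0 F [-0.  -0.5 -1.7] [-13.  26. 112.  -0.  43.  74.]
leg (630, -134, 100, 3.5) rows 5
[34.4, 31.3, 8.9, -0.0002, 0.0008, 0.0003], [34.4, 31.3, 8.9, -0.0002, 0.0008, 0.0003], [34.4, 31.3, 9.0, -0.0002, 0.0008, 0.0003], [34.4, 31.3, 9.0, -0.0002, 0.0008, 0.0003], [34.4, 31.2, 9.0, -0.0002, 0.0008, 0.0003],
```

Emit:
play_rows(moves=[[[15,14,0,0,0,0],[30,27,0,0,0,0],[30,27,5,0,0,0],[30,27,10,0,0,0],[30,27,15,0,0,0]]])

```text
time_s: 20.3
position: [0.594, -0.1034, 0.1163]
tcp_rot: [[0.998, 0.063, 0.002], [0.063, -0.998, -0.001], [0.002, 0.001, -1.0]]
force: [0.6, -0.4, -0.6]
opening: 0.748
grasp_force: 30.0
```

Emit:
play_rows(moves=[[[22,20,15,0,0,0],[15,14,20,0,0,0],[0,0,20,0,0,0],[0,0,15,0,0,0],[0,0,3,0,0,0]]])

```text
time_s: 20.8
position: [0.6292, -0.1328, 0.0402]
tcp_rot: [[0.998, 0.063, -0.005], [0.063, -0.998, 0.002], [-0.005, -0.002, -1.0]]
force: [-0.1, -0.0, -1.2]
opening: 0.752
grasp_force: 30.0
```

Emit:
play_rows(moves=[[[0,0,0,0,0,0],[0,0,0,0,0,0]]])

```text
time_s: 21.0
position: [0.6318, -0.1335, 0.0432]
tcp_rot: [[0.998, 0.063, 0.001], [0.063, -0.998, -0.0], [0.001, 0.001, -1.0]]
force: [0.3, -0.8, -1.5]
opening: 0.752
grasp_force: 30.0
```

```bash
python3 - <<'E'
from h import *
p=bot.capture("wrist");st();plan((630,-134,39,3.5)); cv2.imwrite("pics/w9.png",p["image"][130:400,170:480])
np.savez("w9.npz",**{k:np.array(p[k]) for k in ("fx","fy","cx","cy","R","t")})
E
```

```text
t 21.1 [ 632.  -133.6   43.5] yaw 3.6 open 0.753 gf 30.0 F [ 0.1  0.3 -2.1] [-22.  46.  86.   0.  48.  65.]
leg (630, -134, 39, 3.5) rows 1
[-2.1, 0.2, 4.5, 0.0008, -0.0017, 0.0022],
```

View pics/w9.png

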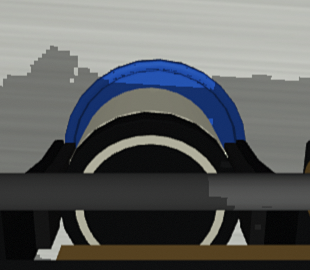

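The round tub is over the tray: tray outer top at crop (155,59), spanning cols 66–245, and tub lower front edge at (151,87).

```bash
python3 - <<'E'
from h import *
p=dict(np.load("w9.npz"));R=Ry(3.6);T=np.array([632,-133.6,0])
for n,u,v,z in (("tray front",155,59,.007),("tub front",151,87,.0145),("tray L",66,140,.007),("tray R",245,140,.007),("ringL",80,210,.0645),("ringR",222,210,.0645)):
    print(n,(R.T@(onz(p,(170+u,130+v),z)*1000-T)).round(1))
E
```

```text
tray front [43.2  2.3 -7. ]
tub front [ 31.3   0.4 -14.5]
tray L [  2.6 -41.9  -7. ]
tray R [ 2.7 47.4 -7. ]
ringL [ -3.5 -25.3 -64.5]
ringR [ -3.4  25.9 -64.5]
```

Emit:
play_rows(moves=[[[-1,2,4,0,0,0],[0,0,4,0,0,0],[0,0,2,0,0,0],[0,0,0,0,0,0],[0,0,0,0,0,0]]])

```text
time_s: 21.55
position: [0.6305, -0.1358, 0.0322]
tcp_rot: [[0.998, 0.063, -0.0], [0.063, -0.998, 0.0], [-0.0, -0.0, -1.0]]
force: [0.1, 0.2, -1.6]
opening: 0.75
grasp_force: 30.0
```

Emit:
play_rows(moves=[[[0,0,0.5,0,0,0],[0,0,0,0,0,0],[0,0,0,0,0,0]]])

```text
time_s: 21.85
position: [0.6305, -0.1357, 0.0321]
tcp_rot: [[0.998, 0.063, -0.0], [0.063, -0.998, -0.0], [-0.0, 0.0, -1.0]]
force: [-1.4, 0.0, 3.5]
opening: 0.752
grasp_force: 30.0
```

Contact. I'll release and go back to the oblong.

Emit:
play_rows(fingers=1, moves=[[[0,0,0,0,0,0],[0,0,0,0,0,0],[0,0,0,0,0,0],[0,0,0,0,0,0],[0,0,0,0,0,0]]])

```text
time_s: 22.35
position: [0.6307, -0.1358, 0.0316]
tcp_rot: [[0.998, 0.063, 0.0], [0.063, -0.998, 0.0], [0.0, -0.0, -1.0]]
force: [0.5, -0.3, -1.4]
opening: 0.991
grasp_force: 0.0
```

Emit:
play_rows(moves=[[[0,0,-10,0,0,0],[0,0,-20,0,0,0],[0,0,-30,0,0,0],[0,0,-40,0,0,0],[0,0,-40,0,0,0]]])

```text
time_s: 22.85
position: [0.6303, -0.1356, 0.1734]
tcp_rot: [[0.998, 0.063, -0.0], [0.063, -0.998, 0.0], [-0.0, -0.0, -1.0]]
force: [1.2, -0.3, -0.9]
opening: 1.002
grasp_force: 0.0
```

```bash
python3 - <<'E'
from h import *
st(); plan((420,12,190,3.5))
p=bot.capture("wrist"); q=p["image"][110:350,200:460]
cv2.imwrite("pics/w10.png",q)
E
```

```text
t 22.9 [ 630.3 -135.6  173.4] yaw 3.6 open 1.002 gf 0.0 F [ 1.2 -0.3 -0.9] [-22.  36.  82.   0.  62.  64.]
leg (420, 12, 190, 3.5) rows 6
[-33.4, -26.8, -2.7, -0.0, 0.0001, 0.0003], [-33.4, -26.7, -2.7, -0.0, 0.0001, 0.0003], [-33.5, -26.7, -2.8, -0.0, 0.0001, 0.0003], [-33.5, -26.7, -2.8, -0.0, 0.0001, 0.0003], [-33.5, -26.7, -2.8, -0.0, 0.0001, 0.0003], [-33.5, -26.7, -2.8, -0.0, 0.0001, 0.0003],
```

Emit:
play_rows(moves=[[[-18,-14,-3,0,0,0],[-34,-27,-5,0,0,0],[-34,-27,-5,0,0,0],[-34,-27,-4,0,0,0],[-34,-27,0,0,0,0]]])

```text
time_s: 23.4
position: [0.4683, -0.023, 0.1898]
tcp_rot: [[0.998, 0.062, 0.002], [0.062, -0.998, -0.001], [0.002, 0.001, -1.0]]
force: [0.6, 0.2, 0.5]
opening: 1.0
grasp_force: 0.0
```

Emit:
play_rows(moves=[[[-30,-24,0,0,0,0],[-17,-14.5,0,0,0,0],[0,0,0,0,0,0],[0,0,0,0,0,0]]])

```text
time_s: 23.8
position: [0.4211, 0.0115, 0.1895]
tcp_rot: [[0.998, 0.063, 0.003], [0.063, -0.998, -0.001], [0.003, 0.001, -1.0]]
force: [0.8, -0.5, 0.8]
opening: 1.001
grasp_force: 0.0
```

```bash
python3 - <<'E'
from h import *
st()
p=bot.capture("wrist"); g=cv2.cvtColor(p["image"],cv2.COLOR_BGR2GRAY)
m=(g<45).astype(np.uint8); m[285:]=0
cs,_=cv2.findContours(m,cv2.RETR_EXTERNAL,cv2.CHAIN_APPROX_NONE)
for c in cs:
    if cv2.contourArea(c)<1500: continue
    W=np.array([onz(p,q[0],.05)[:2]*1000 for q in c],np.float32); print(cv2.boundingRect(c),cv2.minAreaRect(W))
cv2.imwrite("pics/w11.png",p["image"][60:300,180:460])
plan((451,12.8,80,3.5),(451,12.8,27,3.5))
E
```

```text
t 23.8 [421.1  11.5 189.5] yaw 3.6 open 1.001 gf 0.0 F [ 0.8 -0.5  0.8] [-14.  19. 113.  -0.  47.  73.]
(0, 271, 120, 14) ((367.9569091796875, 212.78176879882812), (10.804957389831543, 93.42121887207031), 3.67441987991333)
(520, 216, 120, 69) ((415.93304443359375, -193.228515625), (54.52020263671875, 94.09353637695312), 3.6744229793548584)
(278, 115, 84, 140) ((451.2294921875, 13.764619827270508), (102.42860412597656, 59.43978500366211), 3.4251956939697266)
leg (451, 12.8, 80, 3.5) rows 3
[9.6, -0.0, 36.5, 0.0004, -0.0012, 0.0006], [9.6, 0.0, 36.5, 0.0004, -0.0012, 0.0006], [9.7, 0.0, 36.5, 0.0004, -0.0012, 0.0006], 
leg (451, 12.8, 27, 3.5) rows 2
[-0.0, -0.0, 26.5, 0.0, -0.0, -0.0], [-0.0, -0.0, 26.5, 0.0, -0.0, -0.0],
```

The oblong's outline fits cleanly: centre (451.2, 13.5) mm, turned 3.4°, not disturbed.

Emit:
play_rows(moves=[[[9.8,-0.6,25,0,0,0],[9.8,-0.6,30,0,0,0],[9.8,-0.6,30,0,0,0],[0,0,25,0,0,0],[0,0,0,0,0,0]]])

```text
time_s: 24.35
position: [0.4494, 0.0147, 0.076]
tcp_rot: [[0.998, 0.062, -0.004], [0.062, -0.998, 0.001], [-0.004, -0.001, -1.0]]
force: [0.2, 0.5, 0.2]
opening: 0.999
grasp_force: 0.0
```

```bash
python3 - <<'E'
from h import *
st(); plan((451,13.3,27,3.5))
E
```

```text
t 24.4 [449.4  14.7  76. ] yaw 3.5 open 0.999 gf 0.0 F [0.2 0.5 0.2] [-12.  34. 114.  -0.  32.  74.]
leg (451, 13.3, 27, 3.5) rows 2
[0.9, 0.8, 24.5, -0.0006, 0.0022, 0.0003], [0.8, 0.8, 24.5, -0.0006, 0.0022, 0.0003],
```

Emit:
play_rows(moves=[[[0.5,1,12,0,0,0],[0,0,15,0,0,0],[0,0,13,0,0,0],[0,0,10,0,0,0],[0,0,0,0,0,0]]])

```text
time_s: 24.85
position: [0.4503, 0.014, 0.0284]
tcp_rot: [[0.998, 0.062, -0.0], [0.062, -0.998, 0.0], [-0.0, -0.0, -1.0]]
force: [0.4, 1.3, 0.8]
opening: 1.0
grasp_force: 0.0
```

Emit:
play_rows(fingers=-1, moves=[[[0,0,0,0,0,0],[0,0,0,0,0,0],[0,0,0,0,0,0],[0,0,0,0,0,0],[0,0,0,0,0,0]]])

```text
time_s: 25.35
position: [0.4501, 0.0144, 0.0292]
tcp_rot: [[0.998, 0.063, 0.001], [0.063, -0.998, -0.0], [0.001, 0.0, -1.0]]
force: [0.1, -0.3, 3.5]
opening: 0.69
grasp_force: 30.0
```

Emit:
play_rows(moves=[[[0,0,0,0,0,0],[0,0,0,0,0,0]]])

```text
time_s: 25.55
position: [0.4501, 0.0144, 0.0291]
tcp_rot: [[0.998, 0.063, 0.001], [0.063, -0.998, -0.0], [0.001, 0.0, -1.0]]
force: [0.4, -1.0, 5.6]
opening: 0.689
grasp_force: 30.0
```

Emit:
play_rows(moves=[[[0,0,-2,0,0,0],[0,0,-5,0,0,0],[0,0,-10,0,0,0],[0,0,-20,0,0,0],[0,0,-30,0,0,0]]])

```text
time_s: 26.05
position: [0.4485, 0.0147, 0.0958]
tcp_rot: [[0.998, 0.063, -0.004], [0.063, -0.998, 0.001], [-0.004, -0.001, -1.0]]
force: [-0.4, -0.4, -1.4]
opening: 0.69
grasp_force: 30.0
```

```bash
python3 - <<'E'
from h import *
st(); plan((446,327,90,-3.4))
E
```

```text
t 26.1 [448.5  14.7  95.8] yaw 3.6 open 0.690 gf 30.0 F [-0.4 -0.4 -1.4] [-12.  32. 114.   0.  35.  74.]
leg (446, 327, 90, -3.4) rows 7
[2.4, -44.5, 0.9, -0.0001, 0.0005, 0.0174], [1.7, -44.6, 0.9, -0.0001, 0.0005, 0.0174], [0.9, -44.6, 0.9, -0.0001, 0.0005, 0.0174], [0.1, -44.6, 0.9, -0.0001, 0.0005, 0.0174], [-0.7, -44.6, 0.9, -0.0001, 0.0005, 0.0174], [-1.4, -44.6, 0.8, -0.0001, 0.0005, 0.0174], [-2.2, -44.6, 0.8, -0.0001, 0.0005, 0.0174],
```

Emit:
play_rows(moves=[[[1,-20,0,0,0,0.01],[2,-35,0,0,0,0.015],[1.5,-40,0,0,0,0.015],[1,-42,0,0,0,0.015],[0,-42,0,0,0,0.015]]])

```text
time_s: 26.55
position: [0.449, 0.1951, 0.0964]
tcp_rot: [[1.0, -0.008, 0.0], [-0.008, -1.0, 0.0], [0.0, -0.0, -1.0]]
force: [1.6, -0.8, -1.6]
opening: 0.688
grasp_force: 30.0
```

Emit:
play_rows(moves=[[[-0.5,-42,0,0,0,0.015],[-1.5,-40,0,0,0,0.015],[-2,-32,5,0,0,0.012],[-1,-19,15,0,0,0.01],[0,0,15,0,0,0]]])

```text
time_s: 27.05
position: [0.4478, 0.3298, 0.0613]
tcp_rot: [[0.998, -0.056, 0.003], [-0.056, -0.998, 0.002], [0.003, -0.002, -1.0]]
force: [0.1, -0.7, -2.2]
opening: 0.684
grasp_force: 30.0
```

Emit:
play_rows(moves=[[[0,0,12,0,0,0],[0,0,0,0,0,0],[0,0,0,0,0,0]]])

```text
time_s: 27.35
position: [0.4474, 0.3261, 0.0488]
tcp_rot: [[0.998, -0.06, -0.001], [-0.06, -0.998, -0.0], [-0.001, 0.0, -1.0]]
force: [0.2, -0.2, -1.9]
opening: 0.681
grasp_force: 30.0
```

```bash
python3 - <<'E'
from h import *
p=bot.capture("wrist");st();plan((445.5,327,42,-3.4)); cv2.imwrite("pics/w12.png",p["image"][100:400,150:490])
np.savez("w12.npz",**{k:np.array(p[k]) for k in ("fx","fy","cx","cy","R","t")})
E
```

```text
t 27.4 [447.9 326.2  49.1] yaw -3.4 open 0.684 gf 30.0 F [-0.7 -0.2 -1.4] [ 25.  41. 100.  -0.  39. 118.]
leg (445.5, 327, 42, -3.4) rows 1
[-2.5, -0.6, 7.1, -0.0001, -0.0002, -0.0008],
```

View pics/w12.png

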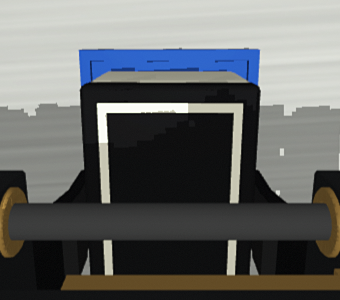

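The oblong tub is over its tray, parallel to it. The tray's front edge is at row 49 (cols 80–260), and the tub's lower front edge is at row 71 (cols about 100–240).

```bash
python3 - <<'E'
from h import *
p=dict(np.load("w12.npz"));R=Ry(-3.4);T=np.array([447.7,326.2,0])
for n,u,v,z in (("tray FL",80,49,.007),("tray FR",260,49,.007),("tub front",170,71,.02),("lid FL",81,85,.07),("lid FR",260,85,.07)):
    print(n,(R.T@(onz(p,(150+u,100+v),z)*1000-T)).round(1))
E
```

```text
tray FL [ 61.3 -42.6  -7. ]
tray FR [61.4 42.9 -7. ]
tub front [ 52.2   0.2 -20. ]
lid FL [ 52.5 -28.8 -70. ]
lid FR [ 52.5  29.3 -70. ]
```

Emit:
play_rows(moves=[[[-3.3,0,5,0,0,0],[0,0,5,0,0,0],[0,0,4,0,0,0],[0,0,2,0,0,0],[0,0,0,0,0,0]]])

```text
time_s: 27.9
position: [0.4443, 0.3268, 0.0325]
tcp_rot: [[0.998, -0.059, -0.0], [-0.059, -0.998, -0.0], [-0.0, 0.0, -1.0]]
force: [0.0, 1.1, -1.3]
opening: 0.689
grasp_force: 30.0
```

Emit:
play_rows(moves=[[[0,0,0,0,0,0],[0,0,0,0,0,0]]])

```text
time_s: 28.1
position: [0.4444, 0.327, 0.0327]
tcp_rot: [[0.998, -0.059, 0.0], [-0.059, -0.998, 0.0], [0.0, -0.0, -1.0]]
force: [-0.8, 0.4, -1.5]
opening: 0.684
grasp_force: 30.0
```

Emit:
play_rows(moves=[[[0,0,0.6,0,0,0],[0,0,0.3,0,0,0],[0,0,0,0,0,0]]])

```text
time_s: 28.4
position: [0.4444, 0.327, 0.0322]
tcp_rot: [[0.998, -0.059, 0.0], [-0.059, -0.998, 0.0], [0.0, -0.0, -1.0]]
force: [-0.1, 0.2, 2.3]
opening: 0.688
grasp_force: 30.0
```

Emit:
play_rows(fingers=1, moves=[[[0,0,0,0,0,0],[0,0,0,0,0,0],[0,0,0,0,0,0],[0,0,0,0,0,0],[0,0,0,0,0,0]]])

```text
time_s: 28.9
position: [0.4444, 0.3269, 0.0318]
tcp_rot: [[0.998, -0.059, -0.0], [-0.059, -0.998, -0.0], [-0.0, 0.0, -1.0]]
force: [0.3, -0.1, -0.9]
opening: 0.98
grasp_force: 0.0
```

Emit:
play_rows(moves=[[[0,0,-10,0,0,0],[0,0,-20,0,0,0],[0,0,-30,0,0,0],[0,0,-40,0,0,0],[0,0,-40,0,0,0]]])

```text
time_s: 29.4
position: [0.4438, 0.3267, 0.1735]
tcp_rot: [[0.998, -0.059, -0.001], [-0.059, -0.998, -0.0], [-0.001, 0.0, -1.0]]
force: [0.8, 0.0, 0.2]
opening: 1.001
grasp_force: 0.0
```

Emit:
play_rows(moves=[[[0,25,-20,0,0,0],[0,40,-20,0,0,0],[0,40,-10,0,0,0],[0,40,0,0,0,0],[0,20,0,0,0,0]]])

```text
time_s: 29.9
position: [0.434, 0.1599, 0.223]
tcp_rot: [[0.998, -0.061, 0.001], [-0.061, -0.998, -0.001], [0.001, 0.0, -1.0]]
force: [-0.3, 1.3, -0.2]
opening: 0.998
grasp_force: 0.0
```

```bash
python3 - <<'E'
from h import *
st()
a=bot.capture("scene"); b=bot.capture("top")
cv2.imwrite("pics/fin.png",np.hstack([cv2.resize(a["image"][130:450,180:520],(400,376)),cv2.resize(b["image"][140:320,150:500],(400,206+170))]))
for p,n in ((a,"scene"),(b,"top")):
    for k,z in (("tub_small_mid",.028),("tub_square_mid",.028),("tub_round_mid",.028),("tub_oblong_mid",.028),("knife",0),("salt_pot",0)):
        for d in bot.pinpoint(p,k)[:2]: print(n,k,round(d["confidence"],2),(onz(p,d["centre"],z)*1000).round(1))
E
```

```text
t 29.9 [434.  159.9 223. ] yaw -3.5 open 0.998 gf 0.0 F [-0.3  1.3 -0.2] [  6.  19. 106.  -0.  55. 100.]
scene tub_small_mid 0.61 [ 445.4 -348.2   28. ]
scene tub_square_mid 0.73 [651.4 191.4  28. ]
scene tub_square_mid 0.63 [ 455.2 -328.1   28. ]
scene tub_round_mid 0.62 [ 628.5 -134.8   28. ]
scene tub_round_mid 0.62 [426.1 167.9  28. ]
scene tub_oblong_mid 0.92 [622.9 325.9  28. ]
scene tub_oblong_mid 0.79 [446.9 330.   28. ]
scene knife 0.73 [412.9 171.6   0. ]
scene salt_pot 0.73 [601.5  -1.4   0. ]
scene salt_pot 0.22 [647.5 187.8   0. ]
top tub_small_mid 0.88 [ 441.5 -349.5   28. ]
top tub_square_mid 0.84 [650.2 187.1  28. ]
top tub_round_mid 0.75 [ 640.3 -136.3   28. ]
top tub_round_mid 0.73 [643.5 190.3  28. ]
top tub_oblong_mid 0.91 [612.6 330.1  28. ]
top salt_pot 0.71 [599.   -3.3   0. ]
```

View pics/fin.png

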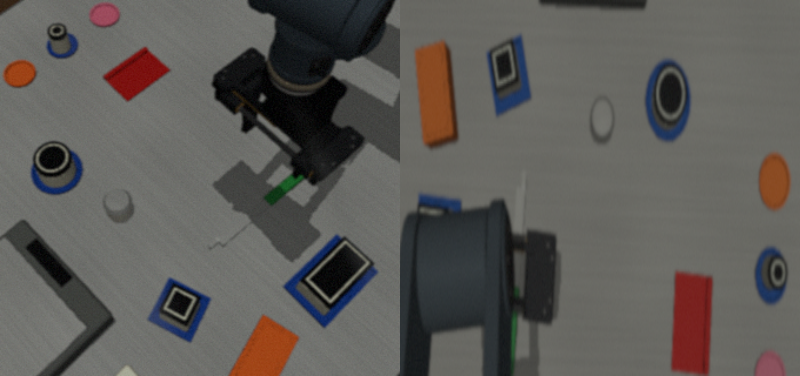

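All four tubs stand in their blue trays, at left-half px (60,42), (53,165), (180,308) and (333,275). Knife and salt pot have not moved, and the arm is clear.

```bash
python3 -c "
from rig import bot
print(bot.hand_in())"
```

```text
the job is handed in; nothing more can be done
None
```

I placed all four tubs upright in their own blue trays, each within a few mm of centre by the cameras, left the knife and salt pot where they lay, and handed the job in at about 30 s of the 125 s allowed; no verdict came back.

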